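Slide the biscuit tin through the gap to the back of the pantry shelf

TASK

Put the red and yellow biscuit tin away: push it along the shelf, far end first, through the narrow gap between the grey crate and the green recycling unit until its far end rests against the shelf's back lip. Use only the fingertips or the outside of the fingers: the tin stays flat on the board the whole way, never gripped, lifted or tipped. Leave the jars, ramekin and funnel where they stand, and the crate's lid and the recycling unit's front shut.

Things in the scene. Friction and masses are not known exactly. Their poses are not given: they have to be found in the camera images.
- shelf: White melamine shelf board lying on the counter, 416 x 760 mm, 18 mm thick, fixed. Origin on the underside (upper face 18 mm above it); x points to the back, away from the robot, y left, z up. Board spans x = -200 to +216 mm. A back lip, 45 mm high and 16 mm thick, runs along the whole back edge; its inner face lies at x = +200 mm. Two slotted shelf uprights, 200 mm high, stand behind the lip at y = +/-330 mm.
- stop (a point): Point at the middle of the back lip's inner face, 26 mm above the board: the far end of the tin must come to this plane (not to this very point: the gap is not always in the middle). Axes as the shelf's.
- crate: Small grey storage crate with a hinged lid flap, 110 mm deep (x) x 190 mm wide (y) x 118 mm high with its lid, standing on the shelf and fixed. Origin at the centre of its underside, x to the back of the shelf, same yaw as the shelf. Its flat side wall, at y = +95 or -95 mm, is one side of the gap. It stands left or right of the gap.
- recycler: Small tilt-out recycling unit, green carcass with a dark drop slot in its top and a white front, 110 mm deep (x) x 190 mm wide (y) x 150 mm high, fixed on the shelf across the gap from the crate. Origin at the centre of its underside, axes as the shelf's. The gap is 99 to 102 mm wide, its middle is the midpoint of crate and unit origins; behind both about 30 mm are left before the back lip.
- tin: Closed metal biscuit tin, red with a yellow lid, 175 mm long (x) x 93 mm wide (y) x 52 mm high, upright corners rounded with 12 mm radius, 0.27 to 0.63 kg, loose, lying flat on the shelf in front of the gap, off line and askew. Origin at the centre of its underside, +x towards its far end (away from the robot), z up. Too wide for the gripper. Home, its near end stands some 35 mm out in front of crate and unit.
- tin_near (a point): Middle of the tin's near end face, 26 mm above its underside. Axes as the tin's.
- tin_far (a point): Middle of the tin's far end face, 26 mm above its underside. Axes as the tin's.
- dulce_jar: Dulce de leche jar, brown with a white cap, 76 mm diameter, 110 mm high, loose. Origin at the centre of its underside.
- spice_jar: Small amber spice jar with a black twist cap, 46 mm diameter, 100 mm high, loose. Origin at the centre of its underside.
- ramekin: White ceramic ramekin, 84 mm diameter, 48 mm high, loose. Origin at the centre of its underside.
- funnel: Blue plastic funnel standing on its wide mouth, 84 mm diameter, 100 mm high, loose. Origin at the centre of its underside.
- crate_lid (a joint): Hinge of the crate's lid flap along its back rim, rad: 0 shut, grows as it opens upward.
- recycler_front (a joint): Hinge of the recycling unit's front along its lower edge, rad: 0 shut, grows as it tips out towards the robot.
There are look-alikes about, which are no part of the job. There is more than one size of the dulce_jar; the job needs the smaller. There is more than one size of the tin; the job needs the smaller.

How it is judged (in metres and radians):
On the way:
1. the far end of the tin has entered the gap between crate and recycling unit from the front, the near end still well outside ((y of tin_far in the frame of crate between 0.135 and 0.157 m or y of tin_far in the frame of crate between -0.157 and -0.135 m) and (y of tin_far in the frame of recycler between 0.135 and 0.157 m or y of tin_far in the frame of recycler between -0.157 and -0.135 m) and x of tin_far in the frame of crate between -0.045 and 0.05 m), for 0.05 s.
At the end, for the whole second after the job is handed in: The tin lies flat and at rest on the board between crate and recycling unit, along the gap, its far end within 10 mm of the back lip; the two jars, the ramekin and the funnel stand within 15 mm of where they were, and the crate's lid and the unit's front are shut (under 0.1 rad) (x of tin_far in the frame of shelf above 0.19 m and (y of tin in the frame of crate between 0.135 and 0.157 m or y of tin in the frame of crate between -0.157 and -0.135 m) and (y of tin in the frame of recycler between 0.135 and 0.157 m or y of tin in the frame of recycler between -0.157 and -0.135 m) and (y of tin_far in the frame of crate between 0.135 and 0.157 m or y of tin_far in the frame of crate between -0.157 and -0.135 m) and (y of tin_far in the frame of recycler between 0.135 and 0.157 m or y of tin_far in the frame of recycler between -0.157 and -0.135 m) and angle between the x axis of tin and the x axis of shelf, either way round below 0.09 rad and angle between tin's own z axis and vertical below 0.03 rad and z of tin in the frame of shelf below 0.021 m and linear speed of tin below 0.01 m/s and distance of each of dulce_jar, spice_jar, ramekin, funnel from where it was at the start of the episode below 0.015 m and angle between each of dulce_jar, spice_jar, ramekin, funnel's own z axis and vertical below 0.2 rad and value of joint each of crate_lid, recycler_front below 0.1 rad); the robot touches nothing.
It fails at once if the tin is lifted off the board (more than 8 mm) (z of tin in the frame of shelf above 0.026 m).
It fails at once if the tin is tipped (more than 0.12 rad) (angle between tin's own z axis and vertical above 0.12 rad).
It fails at once if a jar, the ramekin or the funnel is shoved by more than 15 mm or tipped (distance of any of dulce_jar, spice_jar, ramekin, funnel from where it was at the start of the episode above 0.015 m or angle between any of dulce_jar, spice_jar, ramekin, funnel's own z axis and vertical above 0.2 rad).
It fails at once if the crate's lid or the recycling unit's front is opened (value of joint any of crate_lid, recycler_front above 0.1 rad).
It also fails if it takes over 61 s, if anything falls off the work surface, if the arm or the gripper's body presses on something with over 40 N, if the wrist force passes 120 N, or if a joint passes its speed limit or range.

ROBOT

A 6-joint arm with a two-finger parallel gripper is mounted at the origin on the work surface. World frame = base frame: x ahead of the robot, y to its left, z up, the work surface at z = 0. Lengths are in m, angles in degrees, forces in N, time in s.
With the tool pointing down it reaches from about 0.4 to 0.825 m from the base axis. Payload 7 kg.
Tool frame: the origin (TCP) lies midway between the tips of the shut fingers; the grasp point (between the pads) lies 19 mm behind it; z points along the fingers, y is the line along which they close (so a half turn about z gives the same grasp; the last joint's range is limited). The gripper opens to 88 mm and grips with 3 to 60 N. Pads are 19 mm wide; open, the fingers measure 130 mm over their backs; the gripper's body (78 mm by 193 mm) begins 47 mm behind the grasp point.
Start: joints at [86.809, 20.546, 0.682, 0, -70.136, -16.507], TCP at [0.228, 0.635, 0.227] pointing down, gripper open.
Joint ranges: [-176.03, 176.03], [-82.01, 121.73], [-58.28, 71.71], [-173.87, 95.51], [-174.79, -0.11], [-173.66, 173.66]. Speed limits (degrees/s): [136.94, 136.94, 172.46, 180, 180, 180].

INTERFACE

Orientations are given as [roll, pitch, yaw] about the fixed x, y, z axes, in that order (R = Rz(yaw) Ry(pitch) Rx(roll)).
In Python, from plant import r, eyes, workorder gives the robot as it stands.
- The arm moves only by the tool step_arm, never from a script. Its argument "plan" is a list of rows, each a list of 5 numbers: the shift along the tool's x, y, z each as a share of 25 cm, from -1 to 1, then the turn about the tool's z as a share of 60 degrees, from -1 to 1, then the finger opening in mm, from 0 to 87.6. In form: [[x, y, z, turn, jaw], ...]. A call has 1 to 12 rows; each row is the pose to reach, as a shift and turn from the pose commanded when the call began, along the tool's axes at that moment; what a row does not reach only later rows make up. A row lasts 1/12 s, in which the tool goes at most 41.7 mm and 7.16 degrees, less where a joint would pass 70% of its speed; a pose out of reach is approached as far as the arm can. A call with a number of a shift or a turn outside -1 to 1 is refused whole. A call with a gripper value outside its range is refused whole. The fingers move at their own pace and stop on an object; "newtons" is the grip in N (left out, the last holds). Time passes only in rows, so rows that repeat a pose let the fingers close. It gives the time, the measured TCP pose, the force, the opening and the grip force at its end, in the units of the state.
- r.get_state(): the state, without advancing time (a new reading comes with each control period).
- eyes.capture(name): name is "scene" or "side" or "wrist"; returns the picture (480x640x3 uint8, red, green, blue); there is no depth.
- eyes.camera_model(name): a dict with "fov_y" (degrees; the focal length in pixels is half the picture's height over the tangent of half this angle, whatever the lens; pixels are square), "cx", "cy" (the principal point, pixels), "world_to_cam" (4x4, takes a point from world to camera coordinates); the wrist camera has in their place "hand_eye" (4x4, takes a point from camera to tool coordinates, whose origin is the TCP and whose axes are the flange's). Camera axes: x right, y up, looking along -z (the intrinsics and any distortion apply to the point x, -y, -z); pixel columns grow to the right and rows downward; lengths in m; the calibration is good to about 2 mm. A picture is of the moment at which its call begins: read the wrist's pose just before it. camera_model takes no time and is no camera call.
- workorder.close_job(): hands the job in; it is judged then, once.
The state is a dict: "time_s": time; "joints": joint angles; "qd": joint speeds; "joint_torque": joint torques, N m; "tcp_pos": TCP position; "eef_rot": TCP orientation; "contact_force": force on the tool from outside, world axes, zero at the start; "moment": the same for the moment, N m; "gripper_width": finger opening in m; "gripper_force": force on a finger pad.
Only numpy, scipy, OpenCV 4.12 (cv2) and the standard library are available. Lean on these libraries where they do the work, as an engineer would, in place of code of your own. Each camera call takes 0.05 s, during which the arm holds its last target. There are 200 camera calls.

## Working session

There is one attempt and no reset: what is moved stays moved. The work goes in short steps, Python scripts to look and compute and a tool call to move; the robot and the scene stay as the last step left them, time stands still between calls to the robot, and variables do not carry over. Pictures are saved under pics/ and viewed, at most 10 in all, crops included, and the job is handed in when it is done.

Besides the shell and the picture viewer there is one more tool, called after "Call:" in YAML: its name, and indented under it one key for each argument. step_arm: Moves the arm, as the interface text tells. Its arguments: {"type":"object","properties":{"plan":{"type":"array"},"newtons":{"type":"number"}},"required":["plan"]}

```bash
mkdir -p pics
python3 - <<'E'
from plant import r,eyes,workorder
import cv2,json,numpy as np
np.set_printoptions(precision=4,suppress=True)
for n in ["scene","side"]:
    im=eyes.capture(n); cv2.imwrite(f"pics/{n}0.png",im[:,:,::-1]); m=eyes.camera_model(n); print(n,m)
print(eyes.camera_model("wrist")); print(r.get_state())
E
```

```text
scene {'fov_y': 56.54735146546611, 'cx': 323.2719492045319, 'cy': 238.64158701968833, 'world_to_cam': array([[-0.7435,  0.6687,  0.0123,  0.3793],
       [-0.3805, -0.4381,  0.8144,  0.1079],
       [ 0.55  ,  0.6008,  0.5801, -1.3704],
       [ 0.    ,  0.    ,  0.    ,  1.    ]])}
side {'fov_y': 44.28978627007346, 'cx': 320.722543708803, 'cy': 230.98520207996663, 'world_to_cam': array([[ 0.9906, -0.1365,  0.0066, -0.5087],
       [ 0.09  ,  0.6878,  0.7203, -0.1124],
       [-0.1029, -0.713 ,  0.6936, -1.5556],
       [ 0.    ,  0.    ,  0.    ,  1.    ]])}
{'fov_y': 61.82333900648778, 'cx': 324.78882495437006, 'cy': 236.37040111096712, 'hand_eye': array([[ 0.0009,  0.959 ,  0.2835,  0.0764],
       [ 1.    , -0.0008, -0.0005, -0.0003],
       [-0.0003,  0.2835, -0.959 , -0.1583],
       [ 0.    ,  0.    ,  0.    ,  1.    ]])}
{'time_s': 0.1, 'joints': array([ 86.8071,  20.5856,   0.6393,  -0.0186, -70.1354, -16.5056]), 'qd': array([ 0.0707, -0.0751,  0.171 ,  0.1225, -0.0106,  0.0732]), 'joint_torque': array([ -0.0009, -58.4163,  29.3754,   7.0156,   0.0102,  -0.    ]), 'tcp_pos': array([0.2274, 0.6351, 0.2257]), 'eef_rot': array([179.9167,  -0.0064, -19.7048]), 'contact_force': array([1.2379, 0.0302, 0.0904]), 'moment': array([ 0.0459, -0.0018, -0.0083]), 'gripper_force': 0.0, 'gripper_width': 0.08751433923364814}
```

View pics/scene0.png

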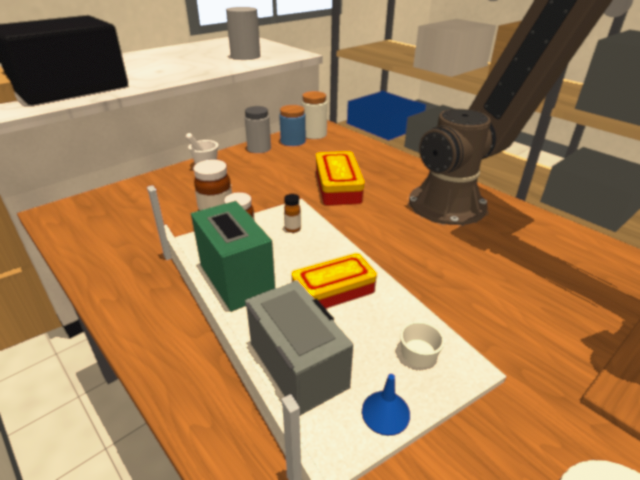

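View pics/side0.png

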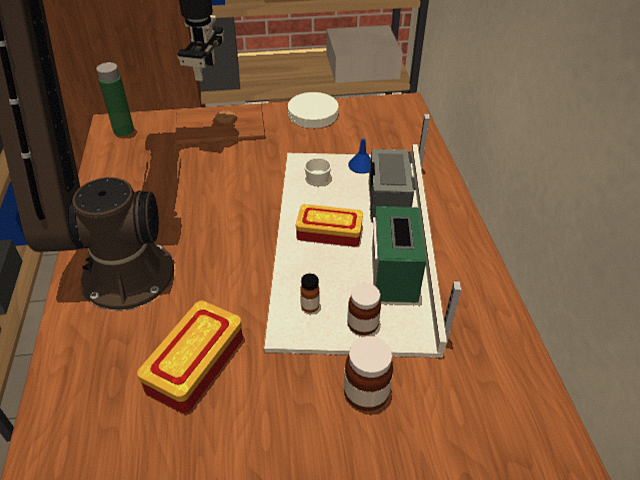

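The tin meant is the one on the board, at scene (335,280) / side (330,225). The one on the bare counter, at scene (340,177) / side (190,355), looks larger. There are two dulce jars: the smaller is on the board at side (364,310), the bigger off it at side (368,375). The crate is on the right of the gap at side (392,183), the recycler on the left at side (400,255). The spice jar is at side (310,293), the ramekin at (318,172), the funnel at (362,157).

```bash
cat > h.py <<'E'
from plant import r,eyes,workorder
import cv2,numpy as np
from scipy.spatial.transform import Rotation as R
np.set_printoptions(precision=4,suppress=True)
def cam(n,st=None):
    m=eyes.camera_model(n); f=240/np.tan(np.radians(m["fov_y"]/2))
    if n=="wrist":
        T=np.eye(4);T[:3,:3]=R.from_euler("xyz",st["eef_rot"],degrees=True).as_matrix();T[:3,3]=st["tcp_pos"]
        C=T@m["hand_eye"]
    else: C=np.linalg.inv(m["world_to_cam"])
    return dict(f=f,cx=m["cx"],cy=m["cy"],C=C)
def rays(c,uv):
    uv=np.atleast_2d(np.asarray(uv,float))
    d=np.c_[(uv[:,0]-c["cx"])/c["f"],-(uv[:,1]-c["cy"])/c["f"],-np.ones(len(uv))]
    return c["C"][:3,3],d@c["C"][:3,:3].T
def onz(c,uv,z):
    o,d=rays(c,uv); return o+d*((z-o[2])/d[:,2])[:,None]
def proj(c,P):
    P=np.atleast_2d(P); q=(P-c["C"][:3,3])@c["C"][:3,:3]
    return np.c_[c["cx"]+c["f"]*q[:,0]/-q[:,2],c["cy"]+c["f"]*q[:,1]/q[:,2]]
def tri(c1,u1,c2,u2):
    o1,d1=rays(c1,u1);o2,d2=rays(c2,u2);d1=d1[0];d2=d2[0]
    s=np.linalg.lstsq(np.c_[d1,-d2],o2-o1,rcond=None)[0]
    a=o1+s[0]*d1;b=o2+s[1]*d2; return (a+b)/2,np.linalg.norm(a-b)
E
python3 - <<'E'
from h import *
a=cam("scene");b=cam("side")
for n,u,v in [("board FL? corner",(503,377),(288,153)),("spice cap",(292,200),(310,280)),("recyc slot ctr",(229,227),(402,232)),("crate lid ctr",(297,327),(394,168)),("tin lid ctr",(336,275),(330,217)),("ramekin rim",(421,338),(318,165)),("big tin",(340,168),(192,346)),("funnel tip",(391,377),(363,142)),("dulce cap",(238,203),(365,295))]:
    print(n,*tri(a,u,b,v))
print(onz(b,[(288,153),(265,352),(441,355)],.018),onz(a,[(503,377)],.018))
for n,c in(("scene",a),("side",b)):
    im=cv2.imread(f"pics/{n}0.png"); x,y=(225,185) if n=="scene" else (255,120)
    cv2.imwrite(f"pics/crop_{n}.png",cv2.resize(im[y:y+210,x:x+260 if n=="scene" else x+200],None,fx=2.8 if n=="scene" else 2.8,fy=2.8,interpolation=cv2.INTER_CUBIC))
A=cv2.imread("pics/side0.png")[130:330,265:445]
cv2.imwrite("pics/c1.png",cv2.resize(A,None,fx=3,fy=3,interpolation=cv2.INTER_CUBIC))
E
```

```text
board FL? corner [0.4689 0.4546 0.0151] 0.0006100227591529544
spice cap [ 0.4612 -0.1798  0.1093] 0.0023960208831592575
recyc slot ctr [ 0.695  -0.1038  0.1661] 0.006461486422268452
crate lid ctr [0.7471 0.1901 0.1309] 0.004489050387329173
tin lid ctr [0.5477 0.0793 0.0667] 0.0045753763006812845
ramekin rim [0.5482 0.3167 0.0639] 0.00028357394012608946
big tin [ 0.178  -0.2968  0.0634] 0.008577647515878181
funnel tip [0.6903 0.3567 0.1091] 0.005166663473783374
dulce cap [ 0.5808 -0.2483  0.1162] 0.0013420267392872732
[[ 0.4684  0.4511  0.018 ]
 [ 0.3415 -0.306   0.018 ]
 [ 0.7422 -0.3676  0.018 ]] [[0.4718 0.4552 0.018 ]]
```

View pics/c1.png

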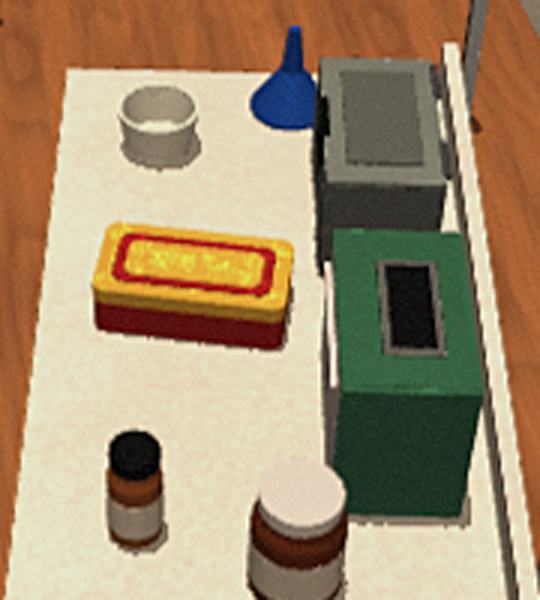

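The triangulated heights fit: board 0.015 (should be 0.018), spice jar cap 0.109, recycler top 0.166, crate lid 0.131, tin lid 0.067. The crop shows the smaller tin on the board, so that is the one. Next I move above it for a wrist view.

Call:
step_arm:
  plan:
    - [1,0.8,-0.3,0,40]
    - [1,0.8,-0.3,0,40]
    - [1,0.8,-0.3,0,40]
    - [1,0.8,-0.3,0,40]
    - [1,0.8,-0.3,0,40]
    - [1,0.8,-0.3,0,40]
    - [1,0.8,-0.3,0,40]
    - [1,0.8,-0.3,0,40]
    - [1,0.8,-0.3,0,40]
    - [1,0.8,-0.3,0,40]

```text
time_s: 0.93
tcp_pos: [0.3964, 0.3614, 0.3023]
eef_rot: [-179.9, -0.0, -19.9]
contact_force: [-0.6, 0.3, -0.3]
gripper_width: 0.0402
gripper_force: 0.0
```

Call:
step_arm:
  plan:
    - [1,0.8,0,-0.17,40]
    - [1,0.8,0,-0.17,40]
    - [1,0.8,0,-0.17,40]
    - [1,0.8,0,-0.17,40]
    - [1,0.8,0,-0.17,40]
    - [1,0.8,0,-0.17,40]
    - [1,0.8,0,-0.17,40]
    - [1,0.8,0,-0.17,40]
    - [1,0.8,0,-0.17,40]
    - [1,0.8,0,-0.17,40]
    - [1,0.8,0,-0.17,40]
    - [1,0.8,0,-0.17,40]

```text
time_s: 1.93
tcp_pos: [0.563, 0.0916, 0.3012]
eef_rot: [180.0, 0.0, -9.4]
contact_force: [0.3, -0.4, 0.1]
gripper_width: 0.0399
gripper_force: 0.0
```

Run:
```python
from h import *
s=r.get_state(); im=eyes.capture("wrist"); cv2.imwrite("pics/w1.png",im[:,:,::-1])
np.save("w1.npy",np.r_[s["tcp_pos"],s["eef_rot"]]); print(s["time_s"],s["tcp_pos"],s["eef_rot"],s["joints"])
```

```text
1.9333 [0.563  0.0916 0.3012] [179.9919   0.0353  -9.4139] [ 28.8788   8.4359  -5.8778  -0.016  -75.719   51.7112]
```

View pics/w1.png

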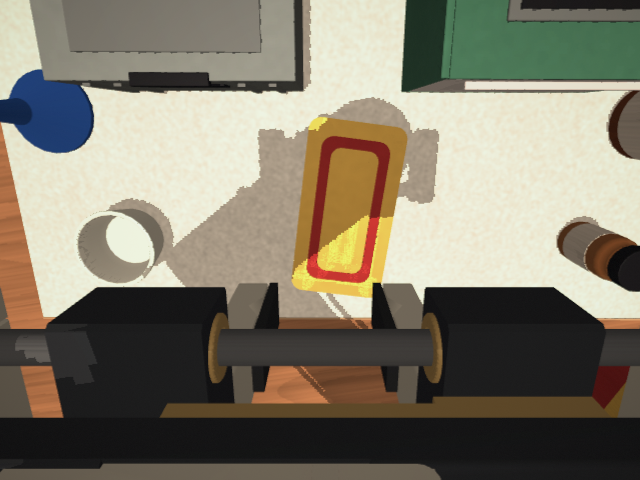

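The wrist view shows the tin's lid with its far corners at (320,117) and (407,130) and its near corners at (293,290) and (374,297), turned clockwise. The crate's right top edge is near column 303 and its front near row 85, with a black latch at (168,79). The recycler's left base corner is at (403,92). Spice jar, ramekin and funnel are off to the sides.

```bash
cat > tin.py <<'E'
from h import *
def lidpose(im,c,zt=.070):
    hsv=cv2.cvtColor(im,cv2.COLOR_RGB2HSV)
    m=((hsv[...,0]<32)|(hsv[...,0]>172))&(hsv[...,1]>110)&(hsv[...,2]>60)
    m=m.astype(np.uint8)*255; m[:, :240]=0; m[:,480:]=0; m[300:]=0
    m=cv2.morphologyEx(m,cv2.MORPH_OPEN,np.ones((3,3)))
    cs=max(cv2.findContours(m,cv2.RETR_EXTERNAL,cv2.CHAIN_APPROX_NONE)[0],key=cv2.contourArea)[:,0]
    P=onz(c,cs,zt)[:,:2]
    (x,y),(w,h),a=cv2.minAreaRect((P*1000).astype(np.float32))
    if w<h: w,h,a=h,w,a+90
    return np.array([x,y])/1000,(w,h),(a+90)%180-90,cs
E
python3 - <<'E'
from tin import *
w=np.load("w1.npy");c=cam("wrist",dict(tcp_pos=w[:3],eef_rot=w[3:]))
im=cv2.imread("pics/w1.png")[:,:,::-1].copy()
p,s,a,cs=lidpose(im,c);print("tin",p,s,a,cs.min(0),cs.max(0))
g=cv2.cvtColor(im,cv2.COLOR_RGB2GRAY).astype(int)
for row in (10,30,50,70): print(row,[ (int(i)) for i in range(285,470) if abs(g[row,i+1]-g[row,i-1])>18])
for col in (60,120,260,290,440,500,600): print(col,[ (int(i)) for i in range(40,110) if abs(g[i+1,col]-g[i-1,col])>18])
E
```

```text
tin [0.5453 0.0733] (176.39926147460938, 94.0399169921875) -16.72266387939453 [292 117] [406 297]
10 [293, 294, 295, 301, 302, 303, 309, 310, 311, 404, 405, 406, 445, 446, 447, 453, 454, 455, 456]
30 [293, 294, 295, 301, 302, 303, 309, 310, 311, 403, 404, 405, 443, 444, 445, 452, 454]
50 [293, 294, 295, 296, 302, 303, 309, 310, 402, 403, 404, 442, 443, 444, 450, 452]
70 [294, 295, 296, 302, 303, 310, 311, 401, 402, 403, 440, 441, 442, 448, 450]
60 [79, 80, 81]
120 [50, 51, 52, 79, 80, 81, 82, 83, 84, 85, 86, 87, 89, 90, 91, 92]
260 [52, 53, 79, 80, 81, 91, 92, 93, 94]
290 [79, 80, 81, 82, 90, 91, 92]
440 [80, 81, 91, 92, 93]
500 [78, 80, 81, 82, 88, 89, 90, 91, 92, 93]
600 [78, 80, 81, 82, 88, 89, 91, 92]
```

Run:
```python
from h import *
w=np.load("w1.npy");c=cam("wrist",dict(tcp_pos=w[:3],eef_rot=w[3:]))
print("cam",c["C"][:3,3])
def ang(u0,u1,z):
    P=onz(c,[u0,u1],z);d=P[1]-P[0];return P,np.degrees(np.arctan2(d[1],d[0]))
for n,a,b,z in [("rec base edge",(402,70),(405,10),.018),("rec top 441",(441,70),(446,10),.168),("rec top 449",(449,70),(455,10),.168),("crate 295@.136",(295,70),(294,10),.136),("crate 302@.136",(302.5,70),(302,10),.136),("crate 302@.018",(302.5,70),(302,10),.018),("crate310@.018",(310.5,70),(310,10),.018)]:
    print(n,*ang(a,b,z))
# front edges (y-direction lines)
for n,a,b,z in [("crate front base",(120,91),(290,91),.018),("crate front top",(60,80),(290,80),.136),("rec front base",(440,92),(600,92),.018),("rec top front81",(440,81),(600,81),.168)]:
    P,t=ang(a,b,z);print(n,P,t+90)
y=np.radians(-9.5);ex=np.array([np.cos(y),np.sin(y)]);ey=np.array([-ex[1],ex[0]])
# all candidates' shelf-y
for n,u,z in [("recbase",(403,50),.018),("rectop441",(443,50),.168),("rectop449",(451,50),.168),("c295",(295,50),.136),("c302",(302.5,50),.136),("c302b",(302.5,50),.018),("c310b",(310,50),.018),("recfront",(420,92),.018),("cratefront",(260,92),.018)]:
    P=onz(c,[u],z)[0,:2];print(n,P,"along",P@ex,"lat",P@ey)
p=np.array([.5453,.0733]);print("tin along/lat",p@ex,p@ey)
b=cam("side");a=cam("scene")
# lip from side: top inner edge at z=.063
P=onz(b,[(441,355),(415,147)],.063);print("lip?",P@np.r_[ex,0],P@np.r_[ey,0])
```

```text
cam [0.6386 0.0795 0.4595]
rec base edge [[ 0.6717 -0.0062  0.018 ]
 [ 0.7258 -0.0151  0.018 ]] -9.31144054887355
rec top 441 [[ 0.6562 -0.0031  0.168 ]
 [ 0.6918 -0.0093  0.168 ]] -9.78355379109564
rec top 449 [[ 0.6553 -0.0084  0.168 ]
 [ 0.6909 -0.015   0.168 ]] -10.486730495257614
crate 295@.136 [[0.6759 0.0958 0.136 ]
 [0.7155 0.0891 0.136 ]] -9.545420881039943
crate 302@.136 [[0.675  0.0903 0.136 ]
 [0.7146 0.0835 0.136 ]] -9.754830071936933
crate 302@.018 [[0.6883 0.0942 0.018 ]
 [0.7423 0.0849 0.018 ]] -9.754830071936949
crate310@.018 [[0.6869 0.0861 0.018 ]
 [0.741  0.0771 0.018 ]] -9.429852786485961
crate front base [[0.6991 0.2845 0.018 ]
 [0.6705 0.1106 0.018 ]] -9.361720746449407
crate front top [[0.6978 0.272  0.136 ]
 [0.6696 0.1008 0.136 ]] -9.361009113805878
rec front base [[ 0.6442 -0.0429  0.018 ]
 [ 0.6171 -0.2068  0.018 ]] -9.361785959051389
rec top front81 [[ 0.6493 -0.0019  0.168 ]
 [ 0.6316 -0.1093  0.168 ]] -9.361073378565479
recbase [ 0.6902 -0.0093] along 0.6822730932503391 lat 0.10476894900882161
rectop441 [ 0.6683 -0.0054] along 0.6600526277423441 lat 0.10495768251682834
rectop449 [ 0.6675 -0.0107] along 0.6600657426622073 lat 0.09962386561632894
c295 [0.6894 0.0933] along 0.6645449657884042 lat 0.20578998078522326
c302 [0.6885 0.0878] along 0.6645586062245341 lat 0.2002424372608319
c302b [0.7067 0.0908] along 0.6820235983616437 lat 0.206238120592498
c310b [0.7055 0.0834] along 0.6820422153476494 lat 0.19866662220525108
recfront [ 0.6475 -0.0224] along 0.6423577696905757 lat 0.0848092531419337
cratefront [0.6746 0.1415] along 0.6419571559607076 lat 0.25088088563081185
tin along/lat 0.5257235490086647 0.1622951940685066
lip? [0.7824 0.7921] [-0.271   0.5081]
```

Heights agree: the recycler wall is at lat 0.1035 and the crate wall at 0.205, so the gap is 101 mm with its middle at 0.1543. Their fronts are at along 0.6425 and the lip at about 0.782. The tin measures 176 x 94 mm and is yawed -7.3° relative to the shelf. I'll first square it up by pushing its near-left side to the right with the outside of the shut fingers.

Call:
step_arm:
  plan:
    - [-0.294,-0.35,0.6,0,0]
    - [-0.294,-0.35,0.6,0,0]
    - [-0.294,-0.35,0.6,0,0]
    - [-0.294,-0.35,0.6,0,0]
    - [-0.294,-0.35,0.6,0,0]
    - [-0.294,-0.35,0.6,0,0]
    - [-0.294,-0.35,0.6,0,0]
    - [-0.294,-0.35,0.6,0,0]
    - [-0.294,-0.35,0.6,0,0]

```text
time_s: 2.73
tcp_pos: [0.5064, 0.1893, 0.1532]
eef_rot: [-179.9, -0.1, -9.5]
contact_force: [0.1, 0.7, -0.5]
gripper_width: 0.0005
gripper_force: 0.0
```

Call:
step_arm:
  plan:
    - [0,0,0.15,0,0]
    - [0,0,0.3,0,0]
    - [0,0,0.42,0,0]
    - [0,0,0.42,0,0]
    - [0,0,0.42,0,0]
    - [0,0,0.42,0,0]
    - [0,0,0.42,0,0]

```text
time_s: 3.32
tcp_pos: [0.5071, 0.1897, 0.0491]
eef_rot: [-179.8, -0.2, -9.5]
contact_force: [0.4, -0.1, -0.2]
gripper_width: 0.0002
gripper_force: 0.0
```

```bash
cat > st.py <<'E'
from h import *
s=r.get_state(); p=s["tcp_pos"];y=np.radians(-9.4);ex=np.array([np.cos(y),np.sin(y)]);ey=np.array([-ex[1],ex[0]])
print(s["time_s"],"along %.4f lat %.4f z %.4f yaw %.2f"%(p[:2]@ex,p[:2]@ey,p[2],s["eef_rot"][2]),"F",s["contact_force"],"M",s["moment"],"w",s["gripper_width"])
E
python3 st.py
python3 - <<'E'
from h import *
im=eyes.capture("wrist"); cv2.imwrite("pics/w2.png",im[:,:,::-1])
E
```

```text
3.3167 along 0.4693 lat 0.2700 z 0.0491 yaw -9.49 F [ 0.4153 -0.0696 -0.2219] M [ 0.0009 -0.0306 -0.0031] w 0.00023751186510564005
```

View pics/w2.png

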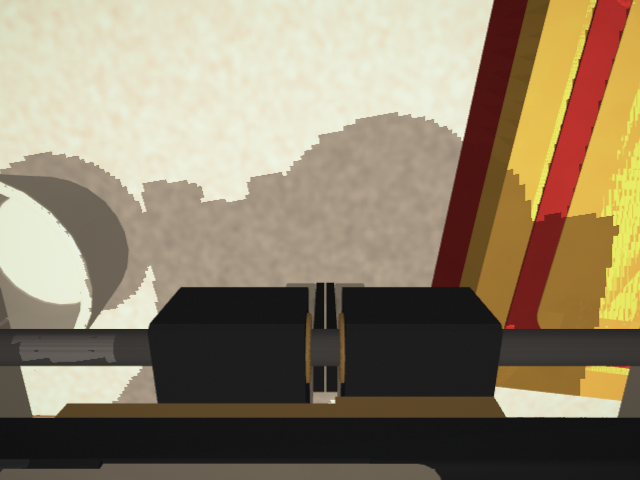

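The tin's left side is the red strip from (490,0) to (435,285), well to the right of the shut fingers at (325,285). I'll push it slowly to the right.

Call:
step_arm:
  plan:
    - [0,0.06,0,0,0]
    - [0,0.1,0,0,0]
    - [0,0.12,0,0,0]
    - [0,0.13,0,0,0]
    - [0,0.14,0,0,0]
    - [0,0.15,0,0,0]
    - [0,0.16,0,0,0]
    - [0,0.17,0,0,0]
    - [0,0.18,0,0,0]
    - [0,0.19,0,0,0]
    - [0,0.194,0,0,0]
    - [0,0.194,0,0,0]

```text
time_s: 4.37
tcp_pos: [0.4976, 0.1411, 0.0467]
eef_rot: [-180.0, -0.0, -9.5]
contact_force: [-1.5, 3.5, 3.4]
gripper_width: 0.0006
gripper_force: 2.1
```

```bash
python3 st.py
```

```text
4.3667 along 0.4678 lat 0.2204 z 0.0467 yaw -9.49 F [-1.5104  3.5383  3.4173] M [ 1.2853  0.5481 -0.0727] w 0.0005980975877089253
```

Call:
step_arm:
  plan:
    - [0,-0.1,0,0,0]
    - [0,-0.14,0,0,0]
    - [0,-0.14,-0.2,0,0]
    - [0,-0.14,-0.4,0,40]
    - [0,-0.14,-0.6,0,40]
    - [0.2,0,-0.8,0,40]
    - [0.2,0.2,-1,0,40]
    - [0.2,0.2,-1,0,40]
    - [0.2,0.2,-1,0,40]
    - [0.2,0.2,-1,0,40]
    - [0.2,0.2,-1,0,40]
    - [0.2,0.2,-1,0,40]

```text
time_s: 5.37
tcp_pos: [0.5379, 0.0829, 0.2957]
eef_rot: [180.0, 0.1, -9.6]
contact_force: [-0.2, -0.1, -1.9]
gripper_width: 0.04
gripper_force: 0.0
```

```bash
cat > look.py <<'E'
from tin import *
import sys
s=r.get_state(); im=eyes.capture("wrist"); cv2.imwrite(f"pics/{sys.argv[1]}.png",im[:,:,::-1]); c=cam("wrist",s)
p,sz,a,cs=lidpose(im,c)
y=np.radians(-9.4);ex=np.array([np.cos(y),np.sin(y)]);ey=np.array([-ex[1],ex[0]]);t=np.radians(a+9.4)
L=.0875; A,B=p@ex,p@ey
print("tin size",sz,"rel yaw %.2f"%(a+9.4),"ctr %.4f %.4f near %.4f %.4f far %.4f %.4f"%(A,B,A-L*np.cos(t),B-L*np.sin(t),A+L*np.cos(t),B+L*np.sin(t)),cs.min(0),cs.max(0))
# walls in same view (crate top z .136 ; recycler base z .018): edges near along .66
g=cv2.cvtColor(im,cv2.COLOR_RGB2GRAY).astype(int)
def pt(al,la,z): return np.r_[al*ex+la*ey,z]
for n,la,z in(("crate",.205,.136),("crate",.205,.018),("rec",.1035,.018),("rec",.1035,.168)):
    u=proj(c,pt(.67,la,z))[0]; k=int(round(u[1]))
    if 0<=k<480:
        e=[i for i in range(max(1,int(u[0])-14),min(638,int(u[0])+15)) if abs(g[k,i+1]-g[k,i-1])>18]
        print(n,z,"pred col %.1f row %d"%(u[0],k),"edges lat",[(i,round(float(onz(c,[(i,k)],z)[0,:2]@ey),4)) for i in e])
E
python3 st.py; python3 look.py w3
```

```text
5.3667 along 0.5171 lat 0.1696 z 0.2957 yaw -9.55 F [-0.2325 -0.0712 -1.9128] M [ 0.0837  0.0599 -0.0086] w 0.039995198550033084
tin size (176.0176239013672, 94.0704345703125) rel yaw -3.11 ctr 0.5298 0.1538 near 0.4424 0.1586 far 0.6172 0.1491 [291  88] [397 273]
crate 0.136 pred col 274.4 row 5 edges lat [(273, 0.206), (274, 0.2053), (275, 0.2046), (276, 0.2039), (287, 0.1961), (288, 0.1954)]
crate 0.018 pred col 288.7 row 37 edges lat [(274, 0.2195), (275, 0.2185), (276, 0.2175), (277, 0.2165), (288, 0.2057), (289, 0.2047), (290, 0.2037), (295, 0.1987), (296, 0.1978)]
rec 0.018 pred col 391.4 row 37 edges lat [(390, 0.1048), (391, 0.1039), (392, 0.1029)]
```

The walls check out again at 0.205 and 0.1035. The tin is now at rel. yaw -3.1°, near end lat 0.159, far end lat 0.149, and the gap middle is 0.154. A square two-finger push on the near end should take out the rest.

Call:
step_arm:
  plan:
    - [-0.16,0.06,0.1,0,44]
    - [-0.32,0.06,0.2,0,44]
    - [-0.43,0.06,0.3,-0.002,44]
    - [-0.43,0.06,0.45,-0.002,44]
    - [-0.43,0.06,0.6,-0.002,44]
    - [-0.43,0.06,0.75,-0.002,44]
    - [-0.43,0.06,0.9,-0.002,44]
    - [-0.43,0.06,1,-0.002,44]
    - [-0.43,0.06,1,-0.002,44]
    - [-0.43,0.06,1,-0.002,44]
    - [-0.43,0.06,1,-0.002,44]

```text
time_s: 6.33
tcp_pos: [0.4304, 0.0868, 0.0473]
eef_rot: [180.0, -0.0, -9.3]
contact_force: [0.6, 0.1, 0.2]
gripper_width: 0.0443
gripper_force: 0.0
```

```bash
python3 st.py
```

```text
6.3333 along 0.4104 lat 0.1559 z 0.0473 yaw -9.31 F [0.6324 0.0962 0.1591] M [ 0.0066 -0.0352  0.01  ] w 0.044269711204174174
```

Call:
step_arm:
  plan:
    - [0.04,0,0,0,44]
    - [0.07,0,0,0,44]
    - [0.085,0,0,0,44]
    - [0.095,0,0,0,44]
    - [0.105,0,0,0,44]
    - [0.115,0,0,0,44]
    - [0.125,0,0,0,44]
    - [0.135,0,0,0,44]
    - [0.145,0,0,0,44]
    - [0.155,0,0,0,44]
    - [0.16,0,0,0,44]
    - [0.16,0,0,0,44]

```text
time_s: 7.33
tcp_pos: [0.4695, 0.0795, 0.0467]
eef_rot: [180.0, 0.0, -9.4]
contact_force: [-2.8, -0.9, 2.5]
gripper_width: 0.0439
gripper_force: 1.5
```

```bash
python3 st.py
```

```text
7.3333 along 0.4502 lat 0.1551 z 0.0467 yaw -9.40 F [-2.7803 -0.8678  2.4746] M [-0.4144  1.1178 -0.0621] w 0.04386373091303724
```

Call:
step_arm:
  plan:
    - [-0.05,0,0,0,44]
    - [-0.08,0,-0.1,0,44]
    - [-0.08,0,-0.25,0,44]
    - [0,0,-0.4,0,44]
    - [0.1,0,-0.55,0,44]
    - [0.2,0,-0.7,0,44]
    - [0.3,0,-0.85,0,44]
    - [0.4,0,-1,0,44]
    - [0.4,0,-1,0,44]
    - [0.4,0,-1,0,44]
    - [0.4,0,-1,0,44]
    - [0.4,0,-1,0,44]

```text
time_s: 8.33
tcp_pos: [0.5678, 0.0635, 0.2959]
eef_rot: [180.0, 0.0, -9.4]
contact_force: [0.0, -0.1, 0.1]
gripper_width: 0.0442
gripper_force: 0.0
```

```bash
python3 st.py; python3 look.py w4
```

```text
8.3333 along 0.5498 lat 0.1553 z 0.2959 yaw -9.39 F [ 0.0255 -0.0879  0.1188] M [-0.041  -0.0033  0.018 ] w 0.044189670879884534
tin size (175.43435668945312, 94.02293395996094) rel yaw 0.05 ctr 0.5488 0.1569 near 0.4613 0.1568 far 0.6363 0.1570 [273 106] [374 284]
crate 0.136 pred col 257.2 row 55 edges lat [(256, 0.2059), (257, 0.2052), (258, 0.2044), (259, 0.2037)]
crate 0.018 pred col 276.0 row 73 edges lat [(275, 0.206), (276, 0.205), (277, 0.204), (282, 0.199), (283, 0.1979)]
rec 0.018 pred col 376.3 row 73 edges lat [(375, 0.1048), (376, 0.1038), (377, 0.1028)]
rec 0.168 pred col 404.6 row 48 edges lat [(403, 0.1046), (404, 0.1039), (405, 0.1033), (412, 0.0987), (414, 0.0974)]
```

The tin is now square (rel. yaw 0.05°) at lat 0.157, within the gap's clearance of the middle at 0.1545. I'll go back behind it and push into the gap.

Call:
step_arm:
  plan:
    - [-0.15,0.003,0.1,0,44]
    - [-0.3,0.003,0.2,0,44]
    - [-0.45,0.003,0.3,0,44]
    - [-0.45,0.003,0.45,0,44]
    - [-0.45,0.003,0.6,0,44]
    - [-0.45,0.003,0.75,0,44]
    - [-0.45,0.003,0.9,0,44]
    - [-0.45,0.003,1,0,44]
    - [-0.45,0.003,1,0,44]
    - [-0.45,0.003,1,0,44]

```text
time_s: 9.22
tcp_pos: [0.4558, 0.0805, 0.0458]
eef_rot: [179.8, 0.1, -9.3]
contact_force: [0.2, 1.0, 0.9]
gripper_width: 0.044
gripper_force: 0.0
```

Call:
step_arm:
  plan:
    - [0.03,0,0,0,44]
    - [0.05,0,0,0,44]
    - [0.065,0,0,0,44]
    - [0.08,0,0,0,44]
    - [0.095,0,0,0,44]
    - [0.11,0,0,0,44]
    - [0.125,0,0,0,44]
    - [0.14,0,0,0,44]
    - [0.155,0,0,0,44]
    - [0.17,0,0,0,44]
    - [0.18,0,0,0,44]
    - [0.18,0,0,0,44]

```text
time_s: 10.22
tcp_pos: [0.5018, 0.0735, 0.0478]
eef_rot: [-180.0, -0.0, -9.4]
contact_force: [-3.0, -0.7, 1.9]
gripper_width: 0.0442
gripper_force: 1.6
```

```bash
python3 st.py
```

```text
10.2167 along 0.4831 lat 0.1545 z 0.0478 yaw -9.42 F [-2.9554 -0.6547  1.8855] M [-0.2109  1.1762 -0.0578] w 0.044188998824279506
```

Call:
step_arm:
  plan:
    - [0.02,0,0,0,44]
    - [0.035,0,0,0,44]
    - [0.05,0,0,0,44]
    - [0.065,0,0,0,44]
    - [0.08,0,0,0,44]
    - [0.095,0,0,0,44]
    - [0.11,0,0,0,44]
    - [0.125,0,0,0,44]
    - [0.14,0,0,0,44]
    - [0.155,0,0,0,44]
    - [0.17,0,0,0,44]
    - [0.18,0,0,0,44]

```text
time_s: 11.22
tcp_pos: [0.5456, 0.0662, 0.0476]
eef_rot: [-180.0, 0.0, -9.4]
contact_force: [-7.4, 1.8, 5.8]
gripper_width: 0.044
gripper_force: 3.9
```

```bash
python3 st.py
```

```text
11.2167 along 0.5274 lat 0.1544 z 0.0476 yaw -9.40 F [-7.3724  1.7764  5.8415] M [0.4952 2.7157 0.0052] w 0.044012639145182164
```

Call:
step_arm:
  plan:
    - [0.015,0,0,0,44]
    - [0.03,0,0,0,44]
    - [0.04,0,0,0,44]
    - [0.05,0,0,0,44]
    - [0.06,0,0,0,44]
    - [0.07,0,0,0,44]
    - [0.08,0,0,0,44]
    - [0.09,0,0,0,44]
    - [0.1,0,0,0,44]
    - [0.11,0,0,0,44]
    - [0.12,0,0,0,44]

```text
time_s: 12.13
tcp_pos: [0.575, 0.0613, 0.0476]
eef_rot: [-180.0, 0.0, -9.4]
contact_force: [-6.3, 1.3, 5.7]
gripper_width: 0.044
gripper_force: 3.2
```

```bash
python3 st.py; python3 look.py w5
```

```text
12.1333 along 0.5573 lat 0.1544 z 0.0476 yaw -9.40 F [-6.2675  1.2596  5.6505] M [0.3703 2.287  0.0469] w 0.04404784739817207
tin size (98.85089874267578, 77.29388427734375) rel yaw -0.29 ctr 0.6185 0.1472 near 0.5310 0.1477 far 0.7060 0.1468 [240   0] [478 299]
crate 0.018 pred col 206.2 row 28 edges lat [(211, 0.2029), (212, 0.2025), (213, 0.2021), (214, 0.2017)]
rec 0.018 pred col 445.7 row 29 edges lat [(431, 0.1097)]
```

View pics/w5.png

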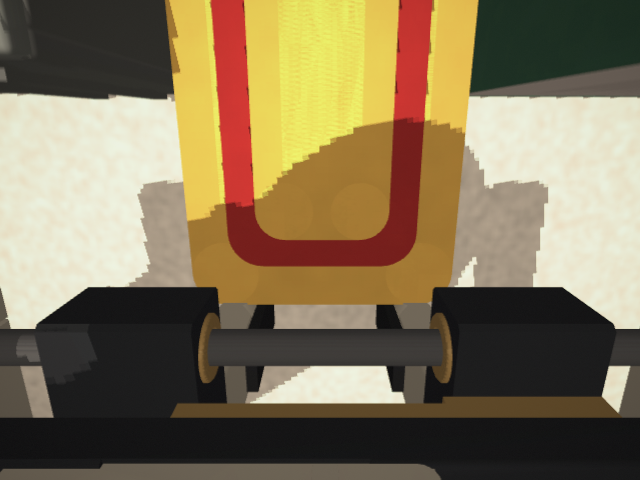

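The near end is square against both fingers (row 303) and the tin runs straight into the gap between the dark crate wall and the green unit. About 39 mm remain. The gripper body still has about 40 mm to the fronts, and will keep about 7 mm at the end.

Call:
step_arm:
  plan:
    - [0.015,0,0,0,44]
    - [0.03,0,0,0,44]
    - [0.042,0,0,0,44]
    - [0.054,0,0,0,44]
    - [0.066,0,0,0,44]
    - [0.078,0,0,0,44]
    - [0.09,0,0,0,44]
    - [0.1,0,0,0,44]
    - [0.11,0,0,0,44]
    - [0.12,0,0,0,44]
    - [0.13,0,0,0,44]
    - [0.136,0,0,0,44]

```text
time_s: 13.18
tcp_pos: [0.6086, 0.0558, 0.0474]
eef_rot: [-180.0, 0.0, -9.4]
contact_force: [-7.1, 1.4, 6.4]
gripper_width: 0.0442
gripper_force: 3.6
```

```bash
python3 st.py
```

```text
13.1833 along 0.5914 lat 0.1545 z 0.0474 yaw -9.40 F [-7.0848  1.3898  6.4071] M [ 0.4726  2.5385 -0.0282] w 0.04423183408368147
```

Call:
step_arm:
  plan:
    - [0.004,0,0,0,44]
    - [0.008,0,0,0,44]
    - [0.012,0,0,0,44]
    - [0.014,0,0,0,44]
    - [0.014,0,0,0,44]

```text
time_s: 13.6
tcp_pos: [0.612, 0.0552, 0.0474]
eef_rot: [-180.0, 0.0, -9.4]
contact_force: [-5.9, 0.3, 5.1]
gripper_width: 0.0439
gripper_force: 3.0
```

```bash
python3 st.py
```

```text
13.6 along 0.5947 lat 0.1544 z 0.0474 yaw -9.40 F [-5.8723  0.3213  5.0921] M [0.2678 2.0965 0.0011] w 0.043866329118635625
```

Call:
step_arm:
  plan:
    - [0.004,0,0,0,44]
    - [0.008,0,0,0,44]
    - [0.012,0,0,0,44]
    - [0.012,0,0,0,44]

```text
time_s: 13.93
tcp_pos: [0.6141, 0.0549, 0.0474]
eef_rot: [180.0, 0.1, -9.4]
contact_force: [-9.6, 1.8, 8.2]
gripper_width: 0.0437
gripper_force: 5.1
```

```bash
python3 st.py
```

```text
13.9333 along 0.5968 lat 0.1544 z 0.0474 yaw -9.40 F [-9.6093  1.7677  8.2051] M [0.8846 3.4816 0.0698] w 0.043741834402833885
```

The force is climbing (9.6 N) and the tool lags its target, so the far end has met the lip. I'll back off and look from above.

Call:
step_arm:
  plan:
    - [-0.05,0,0,0,44]
    - [-0.16,0,0,0,44]
    - [-0.2,0,-0.1,0,44]
    - [-0.2,0,-0.25,0,44]
    - [-0.2,0,-0.4,0,44]
    - [-0.2,0,-0.55,0,44]
    - [-0.1,0,-0.7,0,44]
    - [0,0,-0.85,0,44]
    - [0.1,0,-1,0,44]
    - [0.2,0,-1,0,44]
    - [0.2,0,-1,0,44]
    - [0.2,0,-1,0,44]

```text
time_s: 14.93
tcp_pos: [0.6665, 0.0463, 0.2975]
eef_rot: [-179.9, -0.1, -9.5]
contact_force: [-0.8, -0.3, -0.5]
gripper_width: 0.044
gripper_force: 0.0
```

```bash
python3 st.py; python3 look.py w6
python3 - <<'E'
from h import *
for n in ("side","scene"):
    im=eyes.capture(n); cv2.imwrite(f"pics/{n}1.png",im[:,:,::-1])
a=cv2.imread("pics/w6.png");b=cv2.imread("pics/side1.png")[100:340,240:480]
cv2.imwrite("pics/fin.png",np.hstack([cv2.resize(a,(400,300)),cv2.resize(b,(300,300))]))
E
```

```text
14.9333 along 0.6499 lat 0.1546 z 0.2975 yaw -9.45 F [-0.7524 -0.2946 -0.5496] M [0.02   0.0795 0.0354] w 0.044004538236793
tin size (175.0247802734375, 95.13577270507812) rel yaw 0.03 ctr 0.6944 0.1556 near 0.6069 0.1556 far 0.7819 0.1557 [272  53] [376 242]
crate 0.136 pred col 262.7 row 191 edges lat [(262, 0.2055), (263, 0.2047), (264, 0.2039), (275, 0.1951), (276, 0.1943)]
crate 0.018 pred col 278.9 row 172 edges lat [(274, 0.2103), (275, 0.2092), (276, 0.2081), (289, 0.194), (290, 0.1929), (291, 0.1918)]
rec 0.018 pred col 372.2 row 172 edges lat [(358, 0.1189), (359, 0.1179), (372, 0.1037), (373, 0.1026), (374, 0.1015)]
rec 0.168 pred col 395.4 row 199 edges lat [(395, 0.1038)]
```

View pics/fin.png

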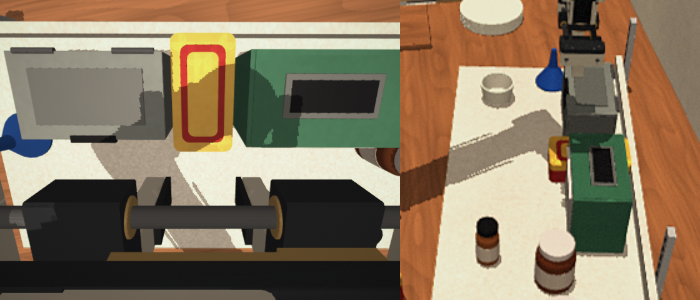

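The tin sits between crate and unit, square (0.03°), its far end at the lip line. Nothing else has moved: jars, ramekin, funnel, lid and front all look as before. One last check of the lip's position in the same view.

Run:
```python
from h import *
s=r.get_state();c=cam("wrist",s);g=cv2.cvtColor(cv2.imread("pics/w6.png"),cv2.COLOR_BGR2GRAY).astype(int)
y=np.radians(-9.4);ex=np.array([np.cos(y),np.sin(y)])
for col in (200,255,395,420):
    e=[i for i in range(25,85) if abs(g[i+1,col]-g[i-1,col])>15]
    print(col,[(i,round(float(onz(c,[(col,i)],.063)[0,:2]@ex),4),round(float(onz(c,[(col,i)],.018)[0,:2]@ex),4)) for i in e])
```

```text
200 [(33, 0.7961, 0.8043), (34, 0.7953, 0.8034), (35, 0.7945, 0.8025), (52, 0.7806, 0.7871), (53, 0.7798, 0.7862), (54, 0.779, 0.7853), (59, 0.7748, 0.7806), (60, 0.774, 0.7797), (61, 0.7731, 0.7788), (74, 0.7622, 0.7666), (75, 0.7614, 0.7657), (76, 0.7605, 0.7647), (77, 0.7597, 0.7638)]
255 [(33, 0.7961, 0.8044), (34, 0.7953, 0.8035), (35, 0.7945, 0.8026), (52, 0.7807, 0.7872), (53, 0.7798, 0.7862), (54, 0.779, 0.7853), (55, 0.7782, 0.7844), (59, 0.7749, 0.7807), (60, 0.774, 0.7798), (61, 0.7732, 0.7788), (79, 0.758, 0.7619), (80, 0.7572, 0.761), (81, 0.7563, 0.76), (82, 0.7555, 0.7591)]
395 [(33, 0.7963, 0.8046), (34, 0.7955, 0.8037), (35, 0.7947, 0.8028), (36, 0.7939, 0.8019), (53, 0.78, 0.7864), (54, 0.7792, 0.7855), (55, 0.7783, 0.7846), (59, 0.775, 0.7809), (60, 0.7742, 0.7799), (61, 0.7734, 0.779), (62, 0.7725, 0.7781), (80, 0.7573, 0.7611), (81, 0.7565, 0.7602), (82, 0.7556, 0.7592), (83, 0.7548, 0.7583)]
420 [(34, 0.7955, 0.8037), (35, 0.7947, 0.8028), (36, 0.7939, 0.8019), (53, 0.78, 0.7864), (54, 0.7792, 0.7855), (55, 0.7784, 0.7846), (60, 0.7742, 0.78), (61, 0.7734, 0.779), (62, 0.7725, 0.7781), (77, 0.7599, 0.764), (78, 0.7591, 0.7631), (79, 0.7582, 0.7621)]
```

The lip's top spans 0.780 to 0.795 (16 mm, as given), so its inner face is at 0.780. The tin's far end measures 0.782, which means contact within error. I'm handing in.

```bash
python3 -c "
from plant import workorder
print(workorder.close_job())"
```

```text
the job is handed in; nothing more can be done
None
```

The tin is pushed home, flat and square in the gap with its far end against the back lip, nothing else was seen to move, and the job is handed in (no verdict came back).

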